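# Pack the balloon clips and tying tool into the tight-lidded tin

## Robot

A 6-joint arm with a two-finger parallel gripper is mounted at the origin on the work surface. World frame = base frame: x ahead of the robot, y to its left, z up, the work surface at z = 0. Lengths are in m, angles in rad, forces in N, time in s.
With the tool pointing down it reaches from about 0.275 to 0.725 m from the base axis. Payload 5.6 kg.
Tool frame: the origin (TCP) lies on the centre line of the jaws, within the pads' length; the fingertips stand 19 mm ahead of it and the grasp point (between the pads) is the TCP (bot.tip_extent is the z of the fingertips in the tool frame, in m); z points along the fingers, y is the line along which they close (so a half turn about z gives the same grasp; the last joint's range is limited). The gripper opens to 85 mm and grips with 20 to 120 N. Pads are 22 mm wide; open, the fingers measure 114 mm over their backs; the gripper's body (76 mm by 85 mm) begins 54 mm behind the grasp point. The pads swing forward as they close: fully open they stand 13 mm farther back than shut.
Start: joints at [1.57, 0.255, 0.108, 0, -1.424, -0.285], TCP at [0.155, 0.528, 0.25] pointing down, gripper open.
Joint ranges: [-2.95, 2.95], [-1.21, 1.97], [-1.09, 1.5], [-2.87, 1.71], [-2.94, -0.07], [-3.05, 3.05]. Speed limits (rad/s): [2.57, 2.57, 3.14, 3.14, 3.14, 3.14].

## Interface

Orientations are given as a rotation vector (axis times angle).
In Python, from station import bot gives the robot as it stands. Calls block until the motion is done:
- bot.move_ptp(position, orientation): joint-space move of the TCP to a pose.
- bot.move_l(position, ori=None, v=0.15): straight line of the TCP; ori=None keeps the orientation; v is the mean speed in m/s.
- bot.goto_joints(angles): joint-space move.
- bot.move_gripper(opening, grasp_force=None): opening from 0.0 (shut) to 1.0 (fully open); grasp_force is the grip in N (None keeps the last); returns when the fingers have stopped.
- bot.hold(seconds).
- bot.solve_ik(position, orientation): joint angles nearest the present ones, or None.
- bot.grab_frame(name): name is "side" or "top" or "wrist"; returns the picture (384x512x3 uint8, red, green, blue); there is no depth.
- bot.camera_model(name): a dict with "fx", "fy", "cx", "cy" (pixels), "cam_to_world" (4x4, takes a point from camera to world coordinates). Camera axes: x right, y down, z forward; pixel columns grow to the right and rows downward; lengths in m; the calibration is good to about 2 mm. The wrist camera is an equidistant fisheye: a pixel r from the principal point sees the ray r / f radians off the axis. A picture is of the moment at which its call begins: read the wrist's pose just before it. camera_model takes no time and is no camera call; for the wrist camera it gives the pose at the moment of the call.
A pose or a line that the arm cannot do raises bot.Unreachable and nothing moves.
- bot.close_job(): hands the job in; it is judged then, once.
Readings, each from a call of its own:
- bot.current_time_s(): time.
- bot.current_joints(): joint angles.
- bot.current_dq(): joint speeds.
- bot.current_joint_torque(): joint torques, N m.
- bot.current_tcp_pos(): TCP position.
- bot.current_eef_rot(): TCP orientation.
- bot.current_contact_force(): force on the tool from outside, world axes, zero at the start.
- bot.current_wrist_torque(): the same for the moment, N m.
- bot.current_grip_width(): opening from 0.0 (shut) to 1.0 (fully open).
- bot.current_finger_force(): force on a finger pad.
Only numpy, scipy, OpenCV 4.12 (cv2) and the standard library are available. Lean on these libraries where they do the work, as an engineer would, in place of code of your own. Each camera call takes 0.05 s, during which the arm holds its last target. There are 200 camera calls.

## Task

Pack the balloon things away. Slide the steel ruler that lies flat on the oak ledge out over the ledge's front edge so that you can get a grip on it, lever up the tin's stiff hinged lid with the ruler's end under the lip, and lay the ruler back flat on the ledge, not sticking out over the front edge. Put the flat mint-green tying tool from the ledge and every loose balloon clip from the table into the tin, shut the lid fully, and leave everything else on the ledge and the table where it is.

Things in the scene. Friction and masses are not known exactly. Their poses are not given: they have to be found in the camera images.
- ledge: Fixed oak ledge, turned differently each time: board 190 mm deep (x), 490 long (y from -360 to +130), 24 thick, on brackets; top face 100 mm above the origin, which is on the table; open space below at the front. x points level from front to back: front edge (facing the robot) at x = -95 mm, back edge at +95. Waxed: the ruler and the tying tool slide easily (friction about 0.3).
- ledge_edge (a point): Point on the top of the ledge's front edge, at the ledge's y = 0.
- ruler: Loose steel ruler, 160 x 28 x 3 mm, 105 g, bright steel with black tick marks, lying flat on the ledge within about 25 degrees of square to the front edge. Origin at the centre of its underside, x along its length, z up through its 3 mm thickness.
- ruler_end_a (a point): Middle of the ruler's end at its x = -80 mm, the end nearer the robot at the start.
- ruler_end_b (a point): Middle of the ruler's other end, x = +80 mm.
- tie_tool: Loose flat balloon tying tool: mint-green plastic plate 100 x 44 x 3 mm with black marks, 25 g, lying flat on the ledge beside the ruler, within about 15 degrees of square to the front edge. Origin at the centre of its underside, x along its length (roughly towards the back of the ledge), z up. It goes into the tin only lengthwise, along the tin's 130 mm.
- tin: Fixed steel tin: open box 90 mm deep (x), 130 wide (y), 50 high, walls and floor 3 mm, hinged lid. Origin on the table under its centre; x points from the front wall (x = -45 mm, facing the robot) to the hinge (x = +45). A rolled bead, 5 mm proud of the front wall, has its top 42 mm above the table.
- lid (a joint): Angle of the tin's lid in rad: 0 shut, grows as it opens upward to its stop at 1.85; friction makes it stay where it is left (about 1 N at the lip moves it). It starts shut.
- lid_hinge (a point): Middle of the lid's hinge line, at the tin's x = +45 mm, 50.5 mm above the table: level with the underside of the shut lid. The lid is a flat sheet, 3 mm thick and 130 mm wide.
- lid_lip (a point): Middle of the lip's front edge, on the lid's underside, 102 mm from the hinge; moves with the lid. The lip is 110 mm wide and stands 12 mm out from the tin's front wall, 7 mm beyond the bead; when shut there is a slot 8.5 mm high between lip and bead for a blade.
- clip1: Loose pink plastic balloon clip lying on the table (it may be absent): body 36 x 16 x 14 mm with a round eye, 20 mm across and 6 mm thick, at its +x end (overall from x = -18 to +32 mm), 15 g. Origin at the centre of the body's underside, x along its length; grip it across the 16 mm (y).
- clip2: Loose blue plastic balloon clip lying on the table (it may be absent): body 36 x 16 x 14 mm with a round eye, 20 mm across and 6 mm thick, at its +x end (overall from x = -18 to +32 mm), 15 g. Origin at the centre of the body's underside, x along its length; grip it across the 16 mm (y).
- clip3: Loose yellow plastic balloon clip lying on the table (it may be absent): body 36 x 16 x 14 mm with a round eye, 20 mm across and 6 mm thick, at its +x end (overall from x = -18 to +32 mm), 15 g. Origin at the centre of the body's underside, x along its length; grip it across the 16 mm (y).
- clip4: Loose green plastic balloon clip lying on the table (it may be absent): body 36 x 16 x 14 mm with a round eye, 20 mm across and 6 mm thick, at its +x end (overall from x = -18 to +32 mm), 15 g. Origin at the centre of the body's underside, x along its length; grip it across the 16 mm (y).
- cloche: Bystander on the table: glass cloche on a round wooden base, 104 mm across, 138 mm high, origin under its centre.
- strip_coil: Bystander on the ledge: loose coil of clear plastic balloon-arch strip, 86 mm across, 18 mm high, origin under its centre.
- spring_clip: Bystander on the ledge: black metal spring clip holding three plastic clips, about 60 x 50 x 20 mm; those three stay where they are.
- dish: Bystander on the table: cream ceramic dish, 110 mm across, 30 mm high, origin under its centre.
- ribbon_pink: Bystander on the table: pink ribbon spool, 60 mm across, 30 mm high, origin under its centre.
There are look-alikes about, which are no part of the job. Of the things shaped like the ruler, the steel one is meant.

How it is judged:
On the way, in this order (a step that is already met when the one before it is completed fails the run):
1. the ruler lies flat on the ledge with an end at least 30 mm out over the front edge (z of ruler in the frame of ledge between 0.096 and 0.106 m and (angle between ruler's own z axis and vertical below 0.07 rad or angle between ruler's own z axis and vertical above 3.07 rad) and x of any of ruler_end_a, ruler_end_b in the frame of ledge below -0.125 m), for 0.2 s.
2. the ruler bears on the lid and has levered it open past 0.35 rad, with no finger on the lid (value of joint lid above 0.35 rad and contact force between ruler and lid above 0.15 N and contact force between the fingers and lid below 0.3 N), for 0.1 s.
At the end, for the whole second after the job is handed in: The tying tool and every clip present lie at rest inside the tin, the lid is shut (under 0.06 rad), and the ruler lies at rest, flat on the ledge top (within 5 mm in height and 0.05 rad) with neither end more than 10 mm out over the front edge or 10 mm past the ledge's left end (value of joint lid below 0.06 rad and x of clip1 in the frame of tin between -0.045 and 0.045 m and y of clip1 in the frame of tin between -0.065 and 0.065 m and z of clip1 in the frame of tin between -0.002 and 0.046 m and linear speed of each of clip1, clip2, clip3, clip4, tie_tool below 0.03 m/s and x of clip2 in the frame of tin between -0.045 and 0.045 m and y of clip2 in the frame of tin between -0.065 and 0.065 m and z of clip2 in the frame of tin between -0.002 and 0.046 m and x of clip3 in the frame of tin between -0.045 and 0.045 m and y of clip3 in the frame of tin between -0.065 and 0.065 m and z of clip3 in the frame of tin between -0.002 and 0.046 m and x of clip4 in the frame of tin between -0.045 and 0.045 m and y of clip4 in the frame of tin between -0.065 and 0.065 m and z of clip4 in the frame of tin between -0.002 and 0.046 m and x of tie_tool in the frame of tin between -0.045 and 0.045 m and y of tie_tool in the frame of tin between -0.065 and 0.065 m and z of tie_tool in the frame of tin between -0.002 and 0.046 m and z of ruler in the frame of ledge between 0.096 and 0.106 m and (angle between ruler's own z axis and vertical below 0.05 rad or angle between ruler's own z axis and vertical above 3.09 rad) and x of each of ruler_end_a, ruler_end_b in the frame of ledge above -0.105 m and y of each of ruler_end_a, ruler_end_b in the frame of ledge below 0.14 m and linear speed of ruler below 0.02 m/s); the robot touches nothing.
It fails at once if the glass cloche is shoved more than 30 mm or tipped over (distance of cloche from where it was at the start of the episode above 0.03 m or angle between cloche's own z axis and vertical above 0.35 rad).
It fails at once if the strip coil or the spring clip is shoved more than 30 mm or tipped over (distance of any of strip_coil, spring_clip from where it was at the start of the episode above 0.03 m or angle between any of strip_coil, spring_clip's own z axis and vertical above 0.35 rad).
It fails at once if the dish or the ribbon spool is shoved more than 30 mm or tipped over (distance of any of dish, ribbon_pink from where it was at the start of the episode above 0.03 m or angle between any of dish, ribbon_pink's own z axis and vertical above 0.35 rad).
Of clip1, clip2, clip3, clip4 only 2 to 4 are there at a start; the rules pass over those that are not, and their reading is None.
At some moment in a run one of clip1, clip2, clip3, clip4 may be knocked a few centimetres aside while the robot is not near it.
It also fails if it takes over 208 s, if anything falls off the work surface, if the arm or the gripper's body presses on something with over 40 N, if the wrist force passes 120 N, or if a joint passes its speed limit or range.

## Working session

There is one attempt and no reset: what is moved stays moved. The work goes in short steps, each a Python script; the robot and the scene stay as the last script left them, time stands still between calls to the robot, and variables do not carry over. Pictures are saved under pics/ and viewed, at most 14 in all, crops included, and the job is handed in when it is done.

```bash
ls; mkdir -p pics; python3 - <<'E'
from station import bot
import cv2,numpy as np
np.set_printoptions(precision=4,suppress=True)
for n in("top","side"):
    f=bot.grab_frame(n); cv2.imwrite(f"pics/{n}0_raw.png",f[:,:,::-1]); cv2.imwrite(f"pics/{n}0.png",cv2.resize(f[:,:,::-1],(800,600),interpolation=cv2.INTER_CUBIC))
    m=bot.camera_model(n); print(n,m['fx'],m['fy'],m['cx'],m['cy']);print(np.array(m['cam_to_world']))
print(bot.camera_model("wrist"), bot.tip_extent, bot.current_eef_rot(), bot.current_time_s())
E
```

```text
pics
top 378.46320716891154 378.46320716891154 259.6303520871215 193.62540743816146
[[ 0.0179 -0.9914  0.1299  0.3082]
 [-0.9998 -0.0172  0.0065 -0.0779]
 [-0.0042 -0.13   -0.9915  1.1321]
 [ 0.      0.      0.      1.    ]]
side 433.51909236833615 433.51909236833615 251.51914563619866 190.53428850686555
[[ 0.8645 -0.2875  0.4123 -0.2053]
 [-0.5024 -0.4682  0.7269 -1.224 ]
 [-0.016  -0.8355 -0.5492  0.9367]
 [ 0.      0.      0.      1.    ]]
{'fx': 297.3186396354542, 'fy': 297.3186396354542, 'cx': 257.59535217165956, 'cy': 188.20572578690482, 'cam_to_world': array([[-0.2811, -0.9079, -0.3109,  0.2345],
       [-0.9597,  0.2663,  0.0899,  0.5021],
       [ 0.0011,  0.3236, -0.9462,  0.3723],
       [ 0.    ,  0.    ,  0.    ,  1.    ]])} 0.019 [ 3.1079 -0.4473 -0.0002] 0.1
```

View pics/top0.png

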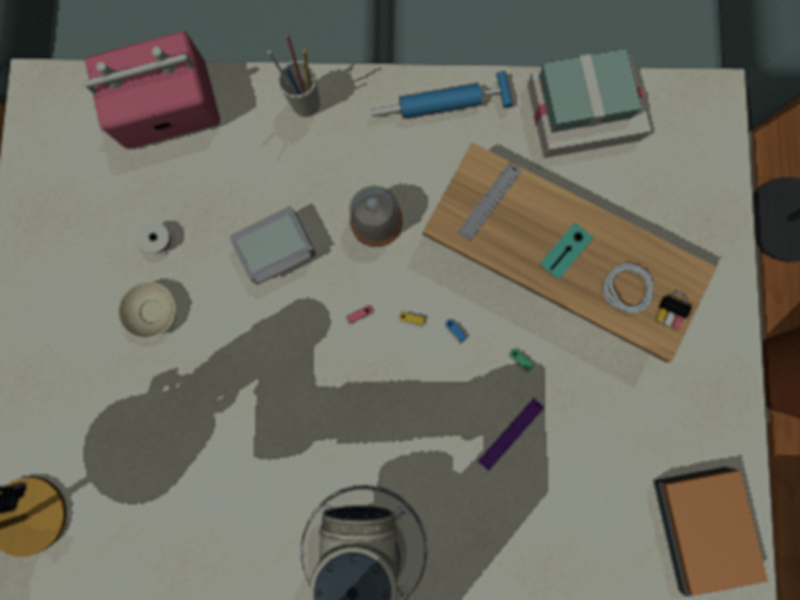

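View pics/side0.png

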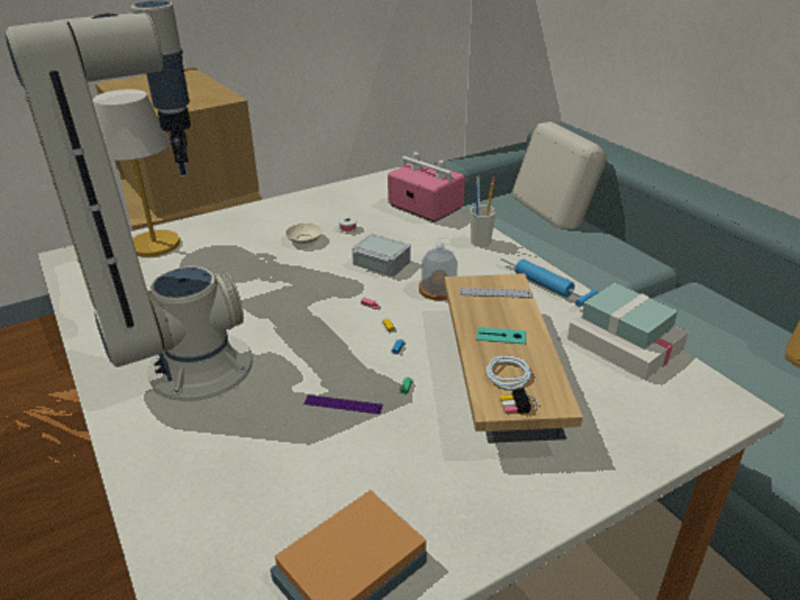

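Top view (800x600 px): steel ruler on the ledge at (490,202). The look-alike is the purple bar on the table at (512,433), not steel. The mint tool is at (567,250), the coil at (628,290) and the spring clip at (675,308). The loose clips are pink (360,314), yellow (412,318), blue (456,330) and green (521,358). The tin is at (272,245), the cloche at (376,215) and the dish at (148,308).

```bash
cat > h.py <<'E'
from station import bot
import cv2,numpy as np
from scipy.spatial.transform import Rotation as R
np.set_printoptions(precision=4,suppress=True)
def grab(n,save=None):
    m=bot.camera_model(n); f=bot.grab_frame(n)
    if save: cv2.imwrite(f"pics/{save}.png",f[:,:,::-1])
    return f,m
def cast(m,uv,z,fish=False):
    uv=np.atleast_2d(np.asarray(uv,float)); T=np.array(m['cam_to_world'])
    a=(uv-[m['cx'],m['cy']])/[m['fx'],m['fy']]
    if fish:
        r=np.linalg.norm(a,axis=1,keepdims=True)+1e-12
        d=np.hstack([a/r*np.sin(r),np.cos(r)])
    else: d=np.hstack([a,np.ones((len(a),1))])
    d=d@T[:3,:3].T; c=T[:3,3]
    return (c+d*((z-c[2])/d[:,2])[:,None])[:,:2]
def proj(m,p,fish=False):
    T=np.array(m['cam_to_world']); q=(np.atleast_2d(p)-T[:3,3])@T[:3,:3]
    if fish:
        s=np.linalg.norm(q[:,:2],axis=1); th=np.arctan2(s,q[:,2]); a=q[:,:2]/s[:,None]*th[:,None]
    else: a=q[:,:2]/q[:,2:]
    return a*[m['fx'],m['fy']]+[m['cx'],m['cy']]
def mask(f,lo,hi,box=None):
    h=cv2.cvtColor(f,cv2.COLOR_RGB2HSV); k=cv2.inRange(h,np.array(lo),np.array(hi))
    if box:
        b=np.zeros_like(k); x0,y0,x1,y1=box; b[y0:y1,x0:x1]=255; k&=b
    return k
def blob(k):
    c=cv2.findContours(k,cv2.RETR_EXTERNAL,cv2.CHAIN_APPROX_NONE)[0]
    return max(c,key=cv2.contourArea)[:,0,:] if c else None
def rect(m,k,z,fish=False):
    """centre, long, short, angle of long axis (world), from the largest blob"""
    c=blob(k); p=cast(m,c,z,fish)
    (cx,cy),(w,h),_=r=cv2.minAreaRect((p*1000).astype(np.float32))
    b=cv2.boxPoints(r)/1000; e=[b[1]-b[0],b[2]-b[1]]; e=max(e,key=np.linalg.norm)
    return np.array([cx,cy])/1000,max(w,h)/1000,min(w,h)/1000,np.arctan2(e[1],e[0])
def down(yaw):
    """tool z down, tool y (closing line) at world angle yaw"""
    y=np.array([np.cos(yaw),np.sin(yaw),0]); z=np.array([0,0,-1.]); x=np.cross(y,z)
    return R.from_matrix(np.c_[x,y,z]).as_rotvec()
E
python3 - <<'E'
from h import *
f=cv2.imread("pics/top0_raw.png")[:,:,::-1].copy(); m=bot.camera_model("top")
h=cv2.cvtColor(f,cv2.COLOR_RGB2HSV)
s=.64
for n,p in dict(ruler=(480,220),tool=(575,238),oak=(530,190),oak2=(640,340),pink=(356,316),yel=(414,319),blue=(458,331),green=(523,360),tinlid=(270,245),tinfr=(285,265),table=(420,400),lit=(350,400),purple=(512,433),dish=(140,320)).items():
    print(n,h[int(p[1]*s),int(p[0]*s)])
# manual ledge corners, top plane
P=np.array([(474,145),(718,262),(670,361),(424,232)])*s
c=cast(m,P,.1); print(c); print([np.linalg.norm(c[i]-c[i-1]) for i in range(4)])
print("tin lid",cast(m,np.array([(290,209),(312,243),(253,271),(232,238)])*s,.0535))
print("cloche",cast(m,np.array([(376,222)])*s,.02),"spool",cast(m,np.array([(154,238)])*s,.02),"dish",cast(m,np.array([(148,308)])*s,.02))
E
```

```text
ruler [ 98  10 106]
tool [ 86 120  32]
oak [ 18 112 134]
oak2 [ 17 112 139]
pink [175 120 140]
yel [ 25 182 140]
blue [103 162 121]
green [ 74 136 116]
tinlid [ 74  26 127]
tinfr [105   9 110]
table [33 26 87]
lit [30 24 85]
purple [138 171  58]
dish [ 23  51 124]
[[ 0.7352 -0.1905]
 [ 0.5254 -0.6233]
 [ 0.3491 -0.5314]
 [ 0.5711 -0.1017]]
[np.float64(0.1865478782063525), np.float64(0.4809127584816532), np.float64(0.19885506700417707), np.float64(0.48372672956152885)]
tin lid [[0.6231 0.1497]
 [0.5585 0.1058]
 [0.5036 0.2133]
 [0.5655 0.2558]]
cloche [[ 0.6098 -0.0105]] spool [[0.5709 0.4167]] dish [[0.435  0.4181]]
```

```bash
python3 - <<'E'
from h import *
import pickle
def go(p,yaw):
    for y in (yaw,yaw+np.pi):
        try: bot.move_ptp(p,down(y)); return
        except bot.Unreachable: pass
    print("unreach",p)
D={}
for n,p,yaw in (("wt",[.46,.13,.25],2.0),("wl",[.52,-.16,.30],1.1),("wc",[.40,-.1,.25],1.57)):
    go(p,yaw); bot.hold(.2); D[n]=grab("wrist",n); print(n,bot.current_joints(),D[n][1]['cam_to_world'][:3,3])
pickle.dump(D,open("w.pkl","wb")); print(bot.current_time_s())
a=np.hstack([cv2.resize(D[n][0],(400,300),interpolation=cv2.INTER_AREA) for n in("wt","wl")])
b=np.hstack([cv2.resize(D["wc"][0],(400,300),interpolation=cv2.INTER_AREA),np.zeros((300,400,3),np.uint8)])
cv2.imwrite("pics/w0.png",np.vstack([a,b])[:,:,::-1])
E
```

```text
wt [ 0.6053  0.1122 -0.0699 -0.     -1.3888 -1.7458] [0.3841 0.0939 0.3727]
wl [-0.0089  0.2343  0.2055 -0.0001 -1.5419 -2.0307] [ 0.4457 -0.1232  0.4228]
wc [ 0.1383 -0.0201 -0.2101  0.0001 -1.3809 -1.7106] [ 0.3174 -0.1019  0.3729]
4.4417
```

View pics/w0.png

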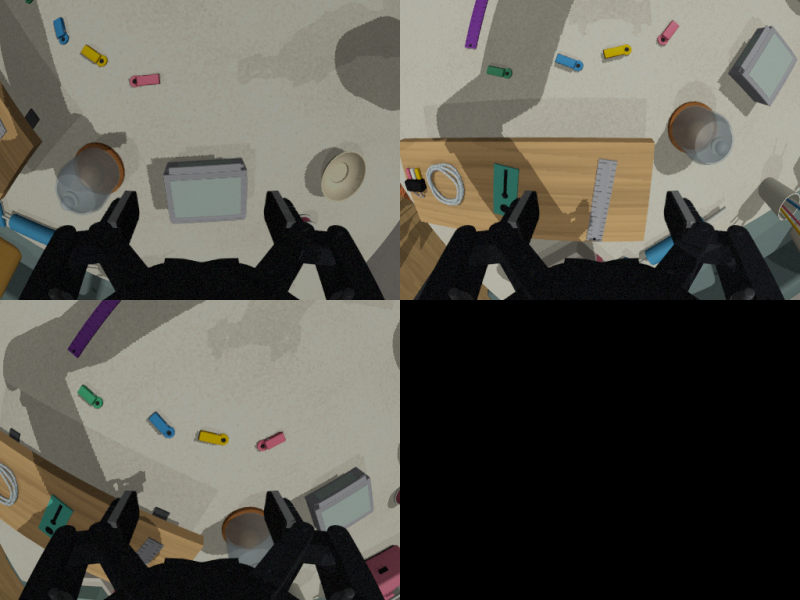

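```bash
python3 - <<'E'
from h import *
import pickle
D=pickle.load(open("w.pkl","rb"))
a=cv2.resize(D["wt"][0][190:300,190:340],(600,440),interpolation=cv2.INTER_CUBIC)  # x4
b=cv2.resize(D["wl"][0][160:330,225:325],(200,340),interpolation=cv2.INTER_CUBIC) # x2
o=np.zeros((440,800,3),np.uint8); o[:,:600]=a; o[:340,600:]=b
cv2.imwrite("pics/w1.png",o[:,:,::-1])
E
```

```text
(no output)
```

View pics/w1.png

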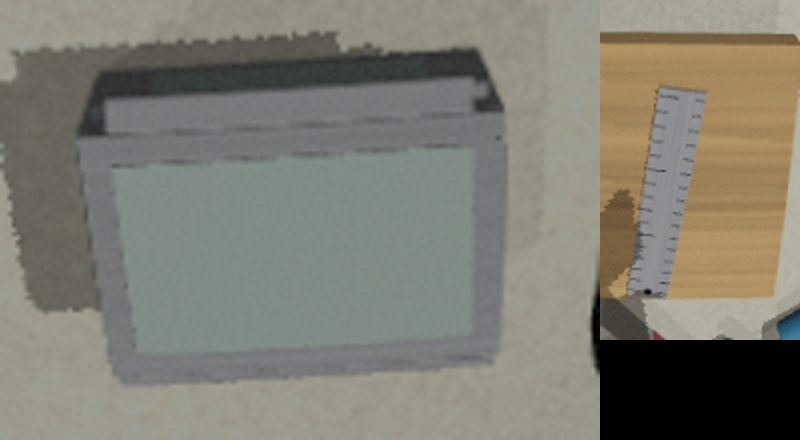

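```bash
python3 - <<'E'
from h import *
import pickle
D=pickle.load(open("w.pkl","rb"))
f,m=D["wt"]
P=np.array([(80,137),(505,113),(493,362),(118,382)])/4+190
c=cast(m,P,.0535,True); print("lid",c,[np.linalg.norm(c[i]-c[i-1]) for i in range(4)])
l=cast(m,np.array([(105,98),(473,80)])/4+190,.052,True); print("lip",l,np.linalg.norm(l[0]-l[1]),np.linalg.norm(l.mean(0)-c[2:].mean(0)))
e=c[0]-c[1]; e2=c[3]-c[2]; l2=l[0]-l[1]
print("tin y ang",[np.degrees(np.arctan2(v[1],v[0]))for v in(e,e2,l2)], "x", [np.degrees(np.arctan2(*v[::-1])) for v in (c[3]-c[0],c[2]-c[1])], c.mean(0))
f,m=D["wl"]
h=cv2.cvtColor(f,cv2.COLOR_RGB2HSV); print(h[200,265],h[230,262])
k=mask(f,(90,0,60),(140,60,255),(245,195,300,312)); r=rect(m,k,.103,True); print("ruler",r,np.degrees(r[3]))
k=mask(f,(75,60,30),(95,255,255),(110,190,185,280)); r=rect(m,k,.103,True); print("tool",r,np.degrees(r[3]))
# ledge corners in wl: front-left end, back-left, front
P=np.array([(800,43),(775,297),(600,46)],float); P=(P-[600,0])/2+[225,160]
print("ledge pts",cast(m,P,.1,True)); e=cast(m,[(405*0+0,0)],.1,True)
k=mask(f,(10,70,60),(24,255,255)); cv2.imwrite("pics/oak_raw.png",k)
top=[(x,np.flatnonzero(k[:,x])[0]) for x in range(70,310,8) if k[:,x].any()]
print(top)
for n in("wl","wc","wt"):
    f,m=D[n]
    for cn,lo,hi in(("pink",(165,80,80),(180,255,255)),("yel",(20,150,80),(30,255,255)),("blue",(98,110,60),(112,255,255)),("grn",(62,90,40),(82,255,255))):
        kk=mask(f,lo,hi,(0,0,512,95) if n!="wc" else (60,80,390,210))
        b=blob(kk)
        if b is not None and len(b)>20:
            r=rect(m,kk,.010,True); print(n,cn,b.mean(0).astype(int),r,np.degrees(r[3]))
E
```

```text
lid [[0.5481 0.1069]
 [0.4879 0.2193]
 [0.5699 0.2616]
 [0.629  0.1509]] [np.float64(0.09212793763600374), np.float64(0.12744236266521636), np.float64(0.09227956101736391), np.float64(0.12549886496024806)]
lip [[0.5336 0.1091]
 [0.4829 0.2057]] 0.10909698182070438 0.10345244414468598
tin y ang [np.float64(-61.817952227119314), np.float64(-61.88296496885533), np.float64(-62.30485569024392)] x [np.float64(28.514068854731786), np.float64(27.306732159352805)] [0.5587 0.1847]
[ 18 119 165] [105   7 143]
ruler (array([ 0.6298, -0.2178]), 0.15820127868652345, 0.026956552505493163, np.float32(-0.6100329)) -34.95231
tool (array([ 0.5417, -0.3534]), 0.10050449371337891, 0.04363751983642578, np.float32(-0.6805194)) -38.990887
ledge pts [[ 0.5715 -0.0992]
 [ 0.7427 -0.1844]
 [ 0.5212 -0.203 ]]
[(70, np.int64(176)), (78, np.int64(177)), (86, np.int64(176)), (94, np.int64(176)), (102, np.int64(176)), (110, np.int64(176)), (118, np.int64(176)), (126, np.int64(176)), (134, np.int64(176)), (142, np.int64(176)), (150, np.int64(176)), (158, np.int64(176)), (166, np.int64(176)), (174, np.int64(176)), (1
[... 969 characters left out ...]
array([ 0.425 , -0.0816]), 0.04847821426391601, 0.01913704299926758, np.float32(1.4088105)) 80.71889
wc blue [207 160] (array([ 0.4037, -0.1653]), 0.04790042495727539, 0.018734493255615235, np.float32(0.747658)) 42.837646
wc grn [115 123] (array([ 0.3515, -0.2893]), 0.051582893371582034, 0.02028866958618164, np.float32(0.8892847)) 50.952255
wt yel [120  71] (array([ 0.4265, -0.0797]), 0.0527536506652832, 0.018834716796875, np.float32(1.4165306)) 81.161224
wt blue [77 39] (array([ 0.4049, -0.1634]), 0.05253278350830078, 0.022030059814453124, np.float32(0.7779169)) 44.571354
wt grn [36  1] (array([ 0.3693, -0.27  ]), 0.018747762680053712, 0.006351817131042481, np.float32(-1.4245847)) -81.62269
```

```bash
cat >> h.py <<'E'
TIN=np.array([.5587,.1845]); TY=np.radians(28.0)
LED=np.array([.599,-.258]); LY=np.radians(-26.3)
def rz(a): return np.array([[np.cos(a),-np.sin(a)],[np.sin(a),np.cos(a)]])
def tin(x,y,z): return np.r_[TIN+rz(TY)@[x,y],z]
def led(x,y,z): return np.r_[LED+rz(LY)@[x,y],z]
def inled(p): return rz(-LY)@(np.asarray(p)[:2]-LED)
def blade(yaw,pitch,off,flip):
    """tool matrix: a ruler whose length axis heads yaw, pitched down by pitch; tool z in its plane, turned off from its axis"""
    Q=R.from_euler('ZY',[yaw,pitch]).as_matrix()   # x along ruler, z its normal
    z=Q@[np.cos(off),np.sin(off),0]; y=Q[:,2]*(1 if flip==0 else -1); x=np.cross(y,z)
    return R.from_matrix(np.c_[x,y,z]), Q
E
python3 - <<'E'
from h import *
ry=np.radians(-35); A=np.array([.498,-.1255])
for off in np.radians([-60,-45,-30,-15,0,15,30,45,60]):
  for flip in (0,1):
    T,Q=blade(ry,0,off,flip); g=np.r_[A,.1015]+Q@[.022,0,0]
    j=bot.solve_ik(g,T.as_rotvec())
    T0=T.as_matrix(); pre=bot.solve_ik(g-T0[:,2]*.06,T.as_rotvec())
    out=[]
    for d in np.radians([-20,0,20]):
      for p in np.radians([0,10,15,20]):
        T2,Q2=blade(TY+d,p,off,flip); tip=tin(-.050,0,.0465)
        out.append(bot.solve_ik(tip-Q2@[.138,0,0],T2.as_rotvec()) is not None)
    print(round(np.degrees(off)),flip,None if j is None else np.array(j),pre is not None,np.array(out).astype(int))
E
```

```text
-60 0 [ 0.5047  0.8722 -0.573   0.9825 -1.6407  0.1043] True [1 1 1 1 0 0 0 0 0 0 0 0]
-60 1 [ 0.5047  0.8722 -0.573   0.9825 -1.6407 -3.0373] True [1 0 1 1 0 0 0 0 0 0 0 0]
-45 0 [ 0.5165  0.8019 -0.8285  1.2294 -1.5508 -0.0562] True [0 0 0 0 0 0 0 0 1 0 0 0]
-45 1 None False [0 0 0 0 0 0 0 0 1 0 0 0]
-30 0 [ 0.4357  0.7541 -1.0611  1.5714 -1.5709 -0.2444] True [0 0 0 0 0 0 0 0 1 0 0 0]
-30 1 [ 0.4357  0.7541 -1.0611  1.5714 -1.5709  2.8972] True [0 0 0 0 0 0 0 0 1 0 0 0]
-15 0 None False [0 0 0 0 0 0 0 0 1 1 1 1]
-15 1 None False [0 0 0 0 0 0 0 0 1 1 0 1]
0 0 None False [0 0 0 0 1 0 1 1 1 1 1 1]
0 1 None False [0 0 0 0 1 0 1 1 0 1 1 1]
15 0 None False [0 0 0 0 1 1 1 1 1 1 1 1]
15 1 None False [0 0 0 0 1 0 1 1 1 1 1 1]
30 0 [-1.0104  0.9706 -0.921  -2.1935 -1.7623  0.2591] True [1 1 1 1 1 1 1 1 1 1 1 1]
30 1 [-1.0104  0.9706 -0.921  -2.1935 -1.7623 -2.8825] True [1 1 0 1 0 1 1 1 1 1 1 1]
45 0 [-1.0404  0.7947 -0.6928 -1.9256 -1.5418 -0.0781] True [1 1 1 1 1 1 1 1 1 1 1 1]
45 1 None False [1 1 1 1 1 1 1 1 1 1 1 1]
60 0 [-0.9997  0.7462 -0.4699 -1.6973 -1.5241 -0.3518] True [1 1 1 1 1 1 1 1 1 1 1 1]
60 1 [-0.9997  0.7462 -0.4699 -1.6973 -1.5241  2.7898] True [1 1 1 1 1 1 1 1 1 1 1 1]
```

```bash
cat >> h.py <<'E'
def godown(p,yaw,lin=False,v=.2):
    """tool down, jaw line at yaw or yaw+pi, whichever turns least"""
    best=None; q=np.array(bot.current_joints())
    for y in (yaw,yaw+np.pi):
        j=bot.solve_ik(p,down(y))
        if j is not None:
            s=np.abs(np.array(j)-q).max()
            if best is None or s<best[0]: best=(s,y)
    if best is None: raise RuntimeError("unreachable %s"%p)
    (bot.move_l(p,down(best[1]),v) if lin else bot.move_ptp(p,down(best[1]))); return best[1]
def press(z0,zmin,F):
    """lower by 0.7 mm steps until the upward force passes F"""
    b=np.array(bot.current_contact_force())[2]; p=np.array(bot.current_tcp_pos()); z=z0
    while z>zmin:
        bot.move_l([p[0],p[1],z],None,.05)
        f=np.array(bot.current_contact_force())[2]-b
        if f>F: return z,f
        z-=.0007
    return None,f
def slide_ruler(dxy,at,F=5,v=.06):
    bot.move_gripper(0.0); yaw=godown([*at,.17],LY+np.pi/2)
    bot.move_l([*at,.130],None,.2); r=press(.127,.118,F); print("press",r)
    if r[0] is None: return
    p=np.array(bot.current_tcp_pos()); bot.move_l([p[0]+dxy[0],p[1]+dxy[1],r[0]],None,v)
    bot.hold(.1); print("f",np.array(bot.current_contact_force())); 
    p=np.array(bot.current_tcp_pos()); bot.move_l([p[0],p[1],.17],None,.2)
E
python3 - <<'E'
from h import *
u=np.array([np.cos(np.radians(-35)),np.sin(np.radians(-35))])
slide_ruler(-.081*u, np.array([.6298,-.2178])+.015*u)
godown([.50,-.16,.30],1.1); bot.hold(.2); f,m=grab("wrist","wl2"); print(bot.current_time_s())
cv2.imwrite("pics/wl2v.png",f[:,:,::-1])
E
```

```text
press (0.12069999999999995, np.float64(5.532895402945245))
f [-0.2702  0.0501  6.9433]
12.0583
```

View pics/wl2v.png

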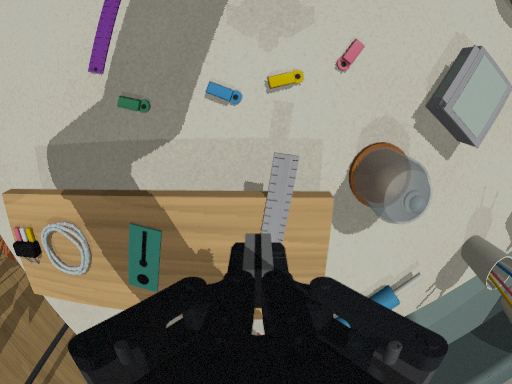

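```bash
python3 - <<'E'
from h import *
f=cv2.imread("pics/wl2.png")[:,:,::-1].copy(); m=bot.camera_model("wrist")
k=mask(f,(90,0,110),(150,45,255),(250,140,310,236)); k=cv2.morphologyEx(k,cv2.MORPH_CLOSE,np.ones((5,5)))
c,l,w,a=rect(m,k,.103,True); print(c,l,w,np.degrees(a))
if np.cos(a)<0:a+=np.pi
u=np.array([np.cos(a),np.sin(a)]); A=c-u*l/2; print("end a",A,inled(A),"end b",inled(A+.16*u))
b=proj(m,np.c_[[A,c],[.103]*2],True); print(b)
E
```

```text
[ 0.5414 -0.1559] 0.10007478332519532 0.02710566329956055 -35.357338
end a [ 0.5006 -0.127 ] [-0.1463  0.0739] end b [0.0118 0.0487]
[[286.4481 154.1423]
 [278.8405 196.5825]]
```

```bash
cat >> h.py <<'E'
OFF=np.radians(45); GI=.023   # tool turned from the ruler axis; TCP distance from end a
E
python3 - <<'E'
from h import *
A=np.array([.5006,-.127]); ry=np.radians(-35.3)
T,Q=blade(ry,0,OFF,0); g=np.r_[A,.1015]+Q@[GI,0,0]; z=T.as_matrix()[:,2]; rv=T.as_rotvec()
pre=g-z*.09
print(bot.solve_ik(pre+[0,0,.12],rv))
bot.move_gripper(.5)
bot.move_ptp(pre+[0,0,.12],rv); print(bot.current_joints())
bot.move_l(pre,rv,.2); b=np.array(bot.current_contact_force()); print("base",b)
bot.move_l(g,rv,.08); print("in",np.array(bot.current_contact_force()))
bot.move_gripper(0.0,110); print("w",bot.current_grip_width(),bot.current_finger_force(),np.array(bot.current_contact_force()))
bot.move_l(g+[0,0,.06],rv,.06); bot.hold(.2)
print(np.array(bot.current_contact_force()),bot.current_grip_width(),bot.current_time_s(),np.array(bot.current_tcp_pos())-g)
f,m=grab("side","side1"); cv2.imwrite("pics/side1v.png",cv2.resize(f[120:330,170:450],(800,600))[:,:,::-1])
E
```

```text
[-1.2489  0.309  -0.7255 -1.7023 -1.493  -0.5312]
[-1.2479  0.3087 -0.7241 -1.7011 -1.493  -0.5319]
base [-0.5246  0.0761  0.1427]
in [ 0.9851  0.1353 -0.1673]
w 0.020218664810678588 86.11617922782898 [0.051  1.2674 0.4109]
[-0.5397  0.0466  0.1073] 0.024246833511544927 17.875 [ 0.     -0.      0.0596]
```

View pics/side1v.png

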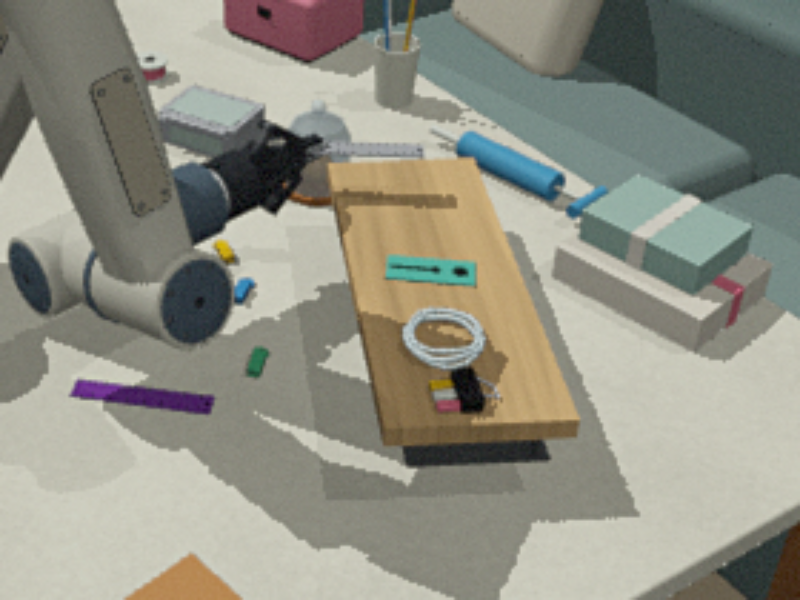

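```bash
cat > lever.py <<'E'
from h import *
import sys
P=np.radians(18)
def pose(x,z,p=P,y=0):
    T,Q=blade(TY,p,OFF,0); return tin(x,y,z)-Q@[.16-GI,0,0],T.as_rotvec()
def arc(th,d): return .045-d*np.cos(th),.0505+d*np.sin(th)-.0015
E
python3 - <<'E'
from lever import *
g,rv=pose(-.12,.16)
p=np.array(bot.current_tcp_pos()); T,_=blade(np.radians(-35.3),0,OFF,0)
bot.move_l([p[0]-.05,p[1],.25],None,.2)
g1,_=pose(-.14,.18); print("j",bot.solve_ik(g1,rv))
bot.move_ptp(g1,rv); print(np.array(bot.current_joints()))
g2,_=pose(-.085,.042); bot.move_l(g2,rv,.15); bot.hold(.2)
print(np.array(bot.current_contact_force()),bot.current_grip_width(),bot.current_time_s())
for n in("side","top"):
    f,m=grab(n,n+"2"); 
    uv=proj(m,[tin(-.085,0,.0435),tin(-.057,0,.0505)]).round(1); print(n,uv)
    c=uv.mean(0).astype(int); o=f[c[1]-35:c[1]+35,c[0]-50:c[0]+50]; cv2.imwrite(f"pics/{n}2c.png",cv2.resize(o,(400,280),interpolation=cv2.INTER_CUBIC)[:,:,::-1]); print(c-[50,35])
cv2.imwrite("pics/lv.png",np.hstack([cv2.imread("pics/side2c.png"),cv2.imread("pics/top2c.png")]))
E
```

```text
j [-0.6727  0.2266 -0.4397 -1.1452 -1.736  -1.0496]
[-0.673   0.2286 -0.4409 -1.1466 -1.7354 -1.0486]
[ 0.5313 -0.3716 -1.249 ] 0.024076838473191933 20.9083
side [[232.5 167.8]
 [236.2 163.4]]
[184 130]
top [[186.  181.2]
 [181.3 172.3]]
[133 141]
```

View pics/lv.png

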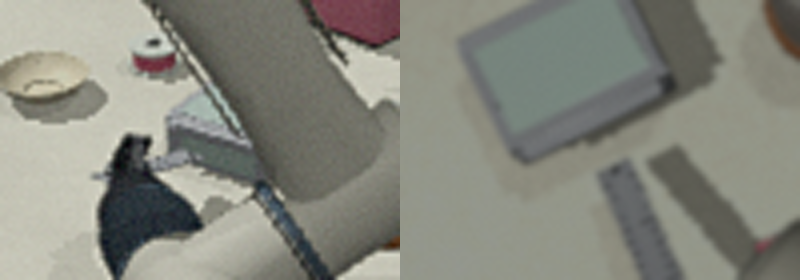

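```bash
python3 - <<'E'
from lever import *
b=np.array(bot.current_contact_force())
g,rv=pose(-.0515,.0425); bot.move_l(g,rv,.05); print("in",np.array(bot.current_contact_force())-b)
for th in np.arange(-.04,.62,.06):
    d=.0955-.008*max(th,0)
    x,z=arc(th,d); g,rv=pose(x,z); bot.move_l(g,rv,.06)
    print(round(th,2),np.array(bot.current_contact_force())-b)
bot.hold(.2); print(bot.current_time_s(),bot.current_grip_width())
f,m=grab("side","side3"); a=cv2.resize(f[110:200,170:300],(400,277),interpolation=cv2.INTER_CUBIC)
f,m=grab("top","top3"); c=cv2.resize(f[110:200,120:250],(400,277),interpolation=cv2.INTER_CUBIC)
cv2.imwrite("pics/lv3.png",np.hstack([a,c])[:,:,::-1])
# reachability of the rest
q=[bot.solve_ik(*pose(*arc(t,.09))) is not None for t in np.arange(.6,1.8,.2)]; print(q)
E
```

```text
in [ 0.0798 -0.6464 -0.078 ]
-0.04 [ 0.2152 -0.7947  0.2253]
0.02 [-0.3809 -0.6901  0.3221]
0.08 [-0.3639 -0.3731 -0.5084]
0.14 [-0.0858 -2.0106  0.3244]
0.2 [ 0.1568 -0.8705 -0.0428]
0.26 [-0.4828 -0.5161 -0.3382]
0.32 [-0.8411 -0.9999  0.4077]
0.38 [-1.1417 -0.3621  0.3115]
0.44 [-0.4036 -1.1261  0.6091]
0.5 [-0.8908 -0.8443 -0.0255]
0.56 [-0.7292 -0.8864 -0.0699]
0.62 [-1.4216 -1.1364 -0.2803]
25.025 0.021798949114399748
[True, True, True, True, True, True, True]
```

View pics/lv3.png

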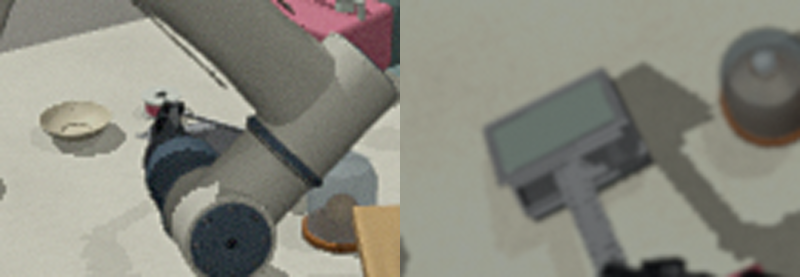

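```bash
python3 - <<'E'
from lever import *
for th in np.arange(.72,1.79,.1):
    x,z=arc(th,.0905-.004*th); g,rv=pose(x,z); bot.move_l(g,rv,.1)
F=np.array(bot.current_contact_force()); print(F)
g,rv=pose(-.10,.15); bot.move_l(g,rv,.2)
bot.hold(.1); f,m=grab("top","top4"); cv2.imwrite("pics/lv4_raw.png",f[:,:,::-1])
g,rv=pose(-.14,.18); bot.move_l(g,rv,.2)
A=np.array([.5006,-.127]); T,Q=blade(np.radians(-35.3),0,OFF,0); g=np.r_[A,.1015]+Q@[GI,0,0]; rv=T.as_rotvec()
bot.move_ptp([g[0]-.05,g[1],.25],rv)
bot.move_l(g+[0,0,.03],rv,.2); bot.hold(.3); b=np.array(bot.current_contact_force())
for dz in (.012,.006,.003,.0015,.0005):
    bot.move_l(g+[0,0,dz],rv,.05); print(dz,np.array(bot.current_contact_force())-b,np.array(bot.current_wrist_torque()))
f2,m2=grab("side","side4")
f1=f
cv2.imwrite("pics/lv4.png",np.hstack([cv2.resize(f1[110:200,120:250],(400,277),interpolation=cv2.INTER_CUBIC),cv2.resize(f2[140:230,240:370],(400,277),interpolation=cv2.INTER_CUBIC)])[:,:,::-1])
print(bot.current_time_s())
E
```

```text
[-0.3094  0.5454 -0.919 ]
0.012 [-0.8457  0.7089  0.0086] [-0.5279  3.2638  0.0045]
0.006 [-1.0421  0.3097 -0.009 ] [-0.5097  3.3095  0.0072]
0.003 [-1.5402 -0.139   0.1098] [-0.5383  3.2682  0.0279]
0.0015 [-1.4155  0.66    1.1425] [-0.5156  3.3094  0.0044]
0.0005 [-1.1456  0.8354  0.063 ] [-0.4862  3.2628 -0.0389]
33.0167
```

View pics/lv4.png

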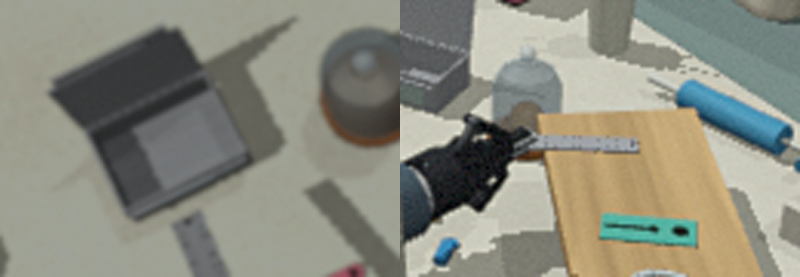

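```bash
python3 - <<'E'
from h import *
A=np.array([.5006,-.127]); ry=np.radians(-35.3); u=np.array([np.cos(ry),np.sin(ry)])
T,Q=blade(ry,0,OFF,0); g=np.r_[A,.1015]+Q@[GI,0,0]; z=T.as_matrix()[:,2]; rv=T.as_rotvec()
bot.move_gripper(.35); bot.move_l(g-z*.09,rv,.15); bot.move_l(g-z*.09+[0,0,.12],rv,.25)
slide_ruler(.078*u, A+.095*u)
godown([.45,-.24,.30],1.1); bot.hold(.2); f,m=grab("wrist","w5"); print(bot.current_time_s())
cv2.imwrite("pics/w5v.png",f[:,:,::-1]); import pickle; pickle.dump((f,m),open("w5.pkl","wb"))
E
```

```text
press (0.12069999999999995, np.float64(7.0750553591700065))
f [-0.6647  0.8124  6.6276]
42.6917
```

View pics/w5v.png

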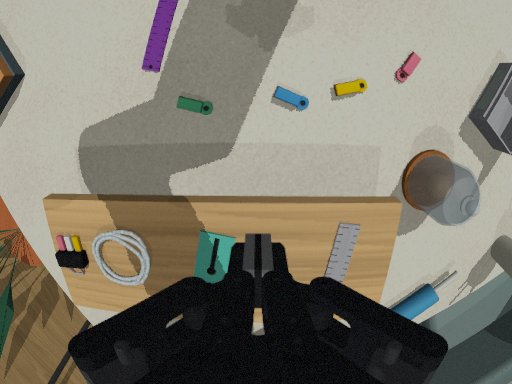

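```bash
python3 - <<'E'
from h import *
import pickle
f,m=pickle.load(open("w5.pkl","rb"))
c=cast(m,[(95,257),(148,250),(120,257),(120,231),(199,232),(235,237)],.11,True); print(c); 
for p in c: print(inled(p))
t=np.array([.5417,-.3534]); print("tool",inled(t))
k=mask(f,(90,0,110),(150,45,255),(320,215,370,290)); c,l,w,a=rect(m,k,.103,True); a=a if np.cos(a)>0 else a+np.pi
A=c-np.array([np.cos(a),np.sin(a)])*l/2; print("ruler end a",inled(A),np.degrees(a),l,w)
E
```

```text
[[ 0.458  -0.4969]
 [ 0.481  -0.4134]
 [ 0.4734 -0.4585]
 [ 0.4423 -0.4331]
 [ 0.4876 -0.3386]
 [ 0.5124 -0.3031]]
[-0.0206 -0.2766]
[-0.0369 -0.1916]
[-0.0237 -0.2354]
[-0.0629 -0.2264]
[-0.0642 -0.1216]
[-0.0577 -0.0788]
tool [-0.0091 -0.1109]
ruler end a [-0.0687  0.0612] -35.2217 0.08714780426025391 0.027216516494750976
```

```bash
python3 - <<'E'
from h import *
t=np.array([.5417,-.3534]); yaw=np.radians(-39+90)
bot.move_gripper(.62,30); godown([*t,.18],yaw); bot.move_l([*t,.135],None,.2)
r=press(.133,.112,2.5); print("press",r,bot.current_grip_width())
bot.move_l([*t,r[0]+.0018],None,.03)
bot.move_gripper(0.,30); print("w",bot.current_grip_width(),bot.current_finger_force(),np.array(bot.current_contact_force()))
bot.move_l([*t,.20],None,.08); bot.hold(.1); print("w",bot.current_grip_width(),bot.current_finger_force(),bot.current_time_s())
f,m=grab("wrist","w6"); cv2.imwrite("pics/w6v.png",f[:,:,::-1])
E
```

```text
press (0.11479999999999985, np.float64(5.174365524471873)) 0.6237112200257073
w 0.49676279457399697 32.959005687680474 [0.4088 0.524  5.3628]
w 0.4990385883213595 30.44300615787506 52.9417
```

View pics/w6v.png

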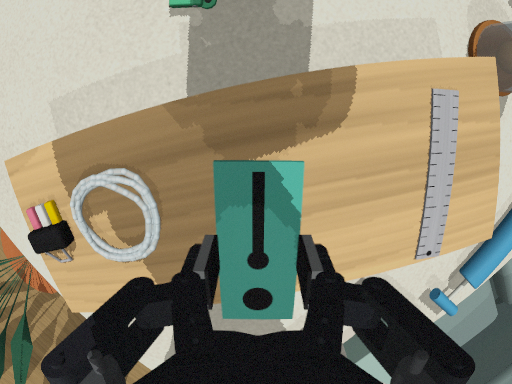

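```bash
python3 - <<'E'
from h import *
m=bot.camera_model("wrist"); q=cast(m,[(215,161),(303,161),(294,319),(222,319)],.187,True)
T=R.from_rotvec(bot.current_eef_rot()).as_matrix(); p=np.array(bot.current_tcp_pos())
loc=(np.c_[q,[.187]*4]-p)@T; print(loc); dx=loc[:,0].mean(); print("dx",dx)
bot.move_l([p[0],p[1],.24],None,.2)
bot.move_ptp([.42,-.1,.26],down(TY) if bot.solve_ik([.42,-.1,.26],down(TY)) is not None else down(TY+np.pi))
y=godown(tin(-.002,0,.22),TY); Tt=R.from_rotvec(bot.current_eef_rot()).as_matrix()
c=tin(-.002,0,.0)-Tt[:,0]*dx
bot.move_l([c[0],c[1],.12],None,.2); bot.hold(.1); print("w",bot.current_grip_width())
bot.move_l([c[0],c[1],.070],None,.08); bot.hold(.1); print(np.array(bot.current_contact_force()))
bot.move_gripper(.60,30); bot.hold(.3)
bot.move_l([c[0],c[1],.24],None,.2); print(bot.current_grip_width(),bot.current_time_s())
p=tin(-.10,0,.26); godown(p,TY+np.pi/2); bot.hold(.2); f,m=grab("wrist","w7"); cv2.imwrite("pics/w7v.png",f[:,:,::-1])
import pickle; pickle.dump((f,m),open("w7.pkl","wb")); print(bot.current_time_s())
E
```

```text
[[ 0.0497 -0.0216  0.0124]
 [ 0.0497  0.0198  0.0124]
 [-0.0488  0.0209  0.0123]
 [-0.0488 -0.0234  0.0123]]
dx 0.00046957700465805573
w 0.5006097666753634
[-0.2445  0.1683  0.0164]
0.5967916194815062 59.9
61.5333
```

View pics/w7v.png

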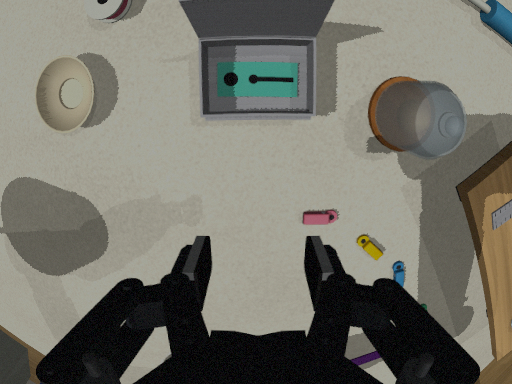

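```bash
cat > pick.py <<'E'
from h import *
COL=dict(pink=((165,80,60),(180,255,255)),yel=((20,150,60),(30,255,255)),blue=((98,110,50),(112,255,255)),grn=((62,90,30),(82,255,255)))
EXP=dict(pink=(.433,.016,-67),yel=(.4255,-.081,78),blue=(.4045,-.165,42),grn=(.351,-.289,54))
def find(n,xy,z=.010):
    f,m=grab("wrist"); k=mask(f,*COL[n]); best=None
    for c in cv2.findContours(k,cv2.RETR_EXTERNAL,cv2.CHAIN_APPROX_NONE)[0]:
        if cv2.contourArea(c)<150: continue
        kk=np.zeros_like(k); cv2.drawContours(kk,[c],-1,255,-1)
        r=rect(m,kk,z,True); d=np.linalg.norm(r[0]-xy)
        if d<.09 and (best is None or d<best[0]): best=(d,r,kk,c)
    if best is None: cv2.imwrite(f"pics/miss_{n}.png",f[:,:,::-1]); raise RuntimeError("no "+n)
    _,r,kk,c=best; u=np.array([np.cos(r[3]),np.sin(r[3])])
    hole=cv2.bitwise_and(cv2.erode(kk,np.ones((3,3))),cv2.bitwise_not(k)); hp=np.argwhere(hole>0)[:,::-1]
    s=0 if len(hp)<4 else float((cast(m,hp,z,True).mean(0)-r[0])@u)
    return r,u,s,len(hp)
def pick(n):
    x,y,a=EXP[n]; xy=np.array([x,y]); a=np.radians(a); bot.move_gripper(.6,30)
    godown([x,y,.17],a+np.pi/2); bot.hold(.15)
    r,u,s,nh=find(n,xy)
    if abs(s)<.004 or nh<4: s=1. if u@[np.cos(a),np.sin(a)]>0 else -1.; print("eye guess")
    u=u*np.sign(s); a2=np.arctan2(u[1],u[0]); c=r[0]-.007*u
    print(n,r[0],r[1],r[2],np.degrees(a2),"hole",s,nh,"moved",np.linalg.norm(r[0]-xy))
    godown([*c,.08],a2+np.pi/2); bot.move_l([*c,.022],None,.12)
    bot.move_gripper(0.,40); w=bot.current_grip_width(); bot.move_l([*c,.20],None,.2)
    print("w",w,bot.current_grip_width(),bot.current_finger_force())
    if bot.current_grip_width()<.12: raise RuntimeError("missed "+n)
    return float(np.sign(R.from_rotvec(bot.current_eef_rot()).as_matrix()[:2,0]@u))
def place(s,y):
    godown(tin(0,y,.20),TY+np.pi/2); e=s*R.from_rotvec(bot.current_eef_rot()).as_matrix()[:2,0]
    c=tin(0,y,0)[:2]-.007*e; bot.move_l([*c,.12],None,.25); bot.move_l([*c,.062],None,.12)
    bot.move_gripper(.28,40); bot.hold(.1); bot.move_l([*c,.20],None,.25); print("t",bot.current_time_s())
E
python3 - <<'E'
from pick import *
place(pick("pink"),-.036)
E
```

```text
pink [0.434 0.016] 0.05136404037475586 0.0179444580078125 -63.41493233362801 hole 0.016308143925005465 42 moved 0.0009553855669983494
w 0.1704969957719021 0.17324950076141213 39.480897188186646
t 69.2917
```

```bash
python3 - <<'E'
from pick import *
for n,y in(("yel",-.012),("blue",.012),("grn",.036)):
    place(pick(n),y)
godown(tin(-.10,0,.26),TY+np.pi/2); bot.hold(.2); f,m=grab("wrist","w8"); cv2.imwrite("pics/w8v.png",f[:,:,::-1])
E
```

```text
yel [ 0.4271 -0.0804] 0.05155403137207031 0.018545343399047853 78.08848056413419 hole 0.01622682367422282 38 moved 0.0017542920659988465
w 0.16992191237294585 0.17516002711757872 39.69322443008423
t 76.85
blue [ 0.4065 -0.1659] 0.050580009460449216 0.018546245574951173 42.13643468673132 hole 0.016403038608353914 41 moved 0.002190030281576937
w 0.1735575150931214 0.17070069001659194 39.65891718864441
t 84.975
grn [ 0.3526 -0.2899] 0.05104560852050781 0.018760711669921874 47.348098042533785 hole 0.016538032130712203 41 moved 0.0018966814210338192
w 0.16960060654472384 0.17334287803121917 39.60697531700134
t 94.1083
```

View pics/w8v.png

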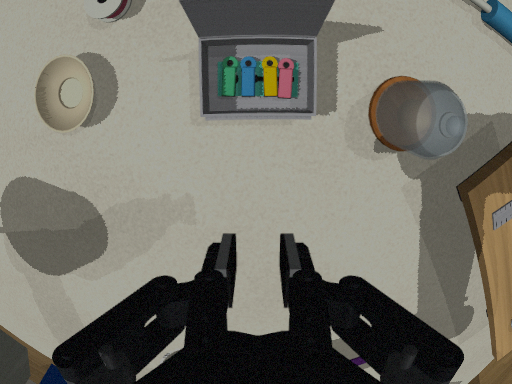

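```bash
python3 - <<'E'
from h import *
bot.move_gripper(0.,40)
godown(tin(-.10,0,.30),TY+np.pi/2); godown(tin(.11,0,.27),TY+np.pi/2)
def P(th,d): return tin(.045-d*np.cos(th)+.0155*np.sin(th),0,.0505+d*np.sin(th)+.003*np.cos(th)+.0185)
T=[P(t,.075) for t in np.arange(1.85,.0,-.15)]
print([bot.solve_ik(p,bot.current_eef_rot()) is not None for p in T])
s=tin(.11,0,T[0][2]); bot.move_l(s,None,.2); bot.hold(.1); b=np.array(bot.current_contact_force())
for p in T: bot.move_l(p,None,.12); F=np.array(bot.current_contact_force())-b; print(p[2].round(3),F)
p=tin(-.035,0,.082); bot.move_l([*np.array(bot.current_tcp_pos())[:2],.095],None,.1); bot.move_l([p[0],p[1],.095],None,.1)
print(press(.082,.068,10),np.array(bot.current_tcp_pos())[2])
bot.move_l([p[0],p[1],.20],None,.2); godown(tin(-.12,0,.27),TY+np.pi/2); bot.hold(.2)
f,m=grab("wrist","w9"); f2,_=grab("side","side9"); print(bot.current_time_s())
cv2.imwrite("pics/end.png",np.hstack([f[:300,100:500],cv2.resize(f2[100:325,180:480],(400,300))])[:,:,::-1])
E
```

```text
[True, True, True, True, True, True, True, True, True, True, True, True, True]
0.14 [ 0.1507  0.0693 -1.1882]
0.143 [ 0.4663 -0.2914 -1.0597]
0.144 [ 0.5427 -0.4655 -0.917 ]
0.143 [ 0.2294 -0.1313 -0.3619]
0.141 [ 0.3267  1.176  -0.9068]
0.137 [ 0.1487  1.5256 -0.2609]
0.132 [-0.1681  1.2087 -0.7004]
0.125 [-0.3438 -0.6672 -0.8447]
0.117 [ 0.5062 -0.0589 -0.1014]
0.108 [-0.1137 -0.4097 -0.354 ]
0.098 [-0.6741 -0.1042 -0.8601]
0.087 [ 0.3479 -0.3478 -0.7845]
0.076 [-0.0151 -0.459  -1.2913]
(0.0707999999999999, np.float64(12.263394100213173)) 0.0723104733657169
107.3083
```

View pics/end.png

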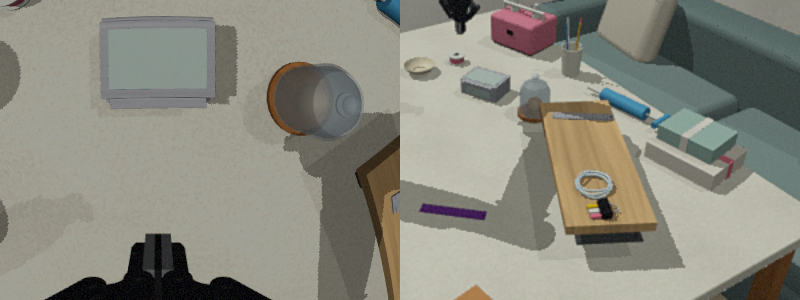

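The lid is shut: the press stopped at 12 N with the tip at about 54 mm, the height of the shut lid's top. The ruler lies flat on the ledge, and the table is clear of clips.

```bash
python3 -c "
from station import bot
print(bot.close_job())"
```

```text
the job is handed in; nothing more can be done
None
```

I handed the job in at about 107 s of the 208 s allowed, with no verdict returned: the ruler levered the lid open and is back flat on the ledge, the tying tool and all four clips are in the tin, the lid is pressed shut, and the bystanders look unmoved in the last pictures.

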